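# Set the weld-gap block by its click dial

## Task

Set the yellow weld-gap block to a clearance of two tenths of a millimetre: turn its black click dial clockwise until it comes up against its stop, then turn it back counter-clockwise exactly four clicks and let go. The block sits on a soft rubber bush, so feel for the stop gently: do not wrench the block round on its foot, and leave the other things where they lie.

Things in the scene. Friction and masses are not known exactly. Their poses are not given: they have to be found in the camera images.
- foot: Round steel magnet foot, 88 mm in diameter, 8 mm high, held fast on the bench. Origin: centre of its underside, z up. On it, on a springy rubber bush, sits the yellow block, 100 x 100 mm, from 11 to 45 mm above the bench, square to the foot's axes. The bush lets the block twist about the vertical, by 0.25 rad per N m, and springs back. A brass-tipped gauge tongue sticks 35 mm out of the block's -x face.
- dial_grip (a point): Point on the dial's vertical axis 75 mm above the bench, a good height to grip; fixed to the block, does not turn with the dial. The dial is a round black knob, 44 mm in diameter, from 55 to 90 mm above the bench, orange disc on top, no pointer or mark. Below it (46 to 55 mm) a steel ratchet wheel 58 mm in diameter turns with it.
- dial_top (a point): Centre of the dial's top, fixed to the block. Clicks: 20 degrees each (18 a turn). Within each the torque rises to under 0.12 N m, then drops as the dial snaps into the next notch; let go, it settles in the nearest notch. Seen from above, clockwise turns in to a hard stop, less than 2 degrees past notch zero; counter-clockwise backs off. Starts 5 to 10 clicks from the stop.
- roller (a point): Small brass sprung roller on the block's top that makes the clicks in the ratchet wheel, 30 mm from the dial's axis on the block's +x side, 50 mm above the bench; leave it alone.
- gap (a joint): How far the gauge tongue stands out from home, in m, driven by the dial: 0 in notch zero at the stop, 0.00005 more per click counter-clockwise, so 0.0002 at four clicks. The reading is noisy, by several clicks.
- nose (a point): Point on the upper edge of the block's -x face, in its middle: 50 mm from the dial's axis, 45 mm above the bench.
- channel_a_mid (a point): Steel U-channel offcut, 70 x 50 x 40 mm, open upwards, loose, bystander; its centre.
- channel_b_mid (a point): A second steel U-channel offcut like the first, bystander; its centre.
- magnet_mid (a point): Red welding magnet, a flat block 76 x 56 x 18 mm, loose, bystander; its centre.
- spanner_grip (a point): Spanner, 160 mm long, lying flat near the tongue, loose, bystander; the middle of its handle.
Not all that is in view belongs to the job. Of the things that look like the foot, the smallest one is meant.

How it is judged (in metres and radians):
On the way:
1. the dial is turned in to its stop (notch zero) (value of joint gap below 1.2e-05 m), for 0.2 s.
At the end, for the whole second after the job is handed in: After having been at its stop, the dial rests in the fourth notch back from it: the gap is 0.20 mm within 0.02 mm (one click is 0.05 mm). The dial is at rest, let go, and the block has sprung back: its nose is within 3 mm of where it began (value of joint gap between 0.00018 and 0.00022 m and velocity of joint gap below 0.0001 m/s and distance of nose from where it was at the start of the episode below 0.003 m); the robot touches nothing.
It fails at once if the block is wrenched round on its bush: its nose is more than 8 mm from where it began (about 9 degrees, 0.6 N m) (distance of nose from where it was at the start of the episode above 0.008 m).
It fails at once if a bystander is moved more than 20 mm (distance of any of channel_a_mid, channel_b_mid, magnet_mid, spanner_grip from where it was at the start of the episode above 0.02 m).
It also fails if it takes over 72 s, if anything falls off the work surface, if the arm or the gripper's body presses on something with over 40 N, if the wrist force passes 120 N, or if a joint passes its speed limit or range.

## Robot

A 6-joint arm with a two-finger parallel gripper is mounted at the origin on the work surface. World frame = base frame: x ahead of the robot, y to its left, z up, the work surface at z = 0. Lengths are in mm, angles in rad, forces in N, time in s.
With the tool pointing down it reaches from about 275 to 850 mm from the base axis. Payload 5.2 kg.
Tool frame: the origin (TCP) lies midway between the tips of the shut fingers; the grasp point (between the pads) lies 19 mm behind it (ctrl.pinch_z is the distance from the TCP to the grasp point, in mm); z points along the fingers, y is the line along which they close (so a half turn about z gives the same grasp; the last joint's range is limited). The gripper opens to 85 mm and grips with 20 to 120 N. Pads are 22 mm wide; open, the fingers measure 114 mm over their backs; the gripper's body (76 mm by 85 mm) begins 54 mm behind the grasp point. The pads swing forward as they close: fully open they stand 13 mm farther back than shut.
Start: joints at [1.015, 0.259, 1.535, -0, 1.348, -0.203], TCP at [190.018, 516.138, 231.31] pointing down, gripper open.
Joint ranges: [-3.14, 3.14], [-0.91, 2.08], [0.19, 2.58], [-1.22, 4.36], [0.22, 2.71], [-3.12, 3.12]. Speed limits (rad/s): [2.57, 2.57, 3.14, 3.14, 3.14, 3.14].

## Interface

Orientations are given as a rotation vector (axis times angle).
In Python, from bench import ctrl, read_camera, camera_info, job, spotter, telemetry gives the robot as it stands. Calls block until the motion is done:
- ctrl.move_ptp(position, orientation): joint-space move of the TCP to a pose.
- ctrl.move_l(position, ori=None, v=150): straight line of the TCP; ori=None keeps the orientation; v is the mean speed in mm/s.
- ctrl.move_joints(angles): joint-space move.
- ctrl.gripper_to(opening, grip_force=None): finger opening in mm; grip_force is the grip in N (None keeps the last); returns when the fingers have stopped.
- ctrl.sleep(seconds).
- ctrl.solve_ik(position, orientation): joint angles nearest the present ones, or None.
- read_camera(name): name is "scene" or "top"; returns the picture (420x560x3 uint8, blue, green, red); there is no depth.
- camera_info(name): a dict with "intrinsics" (3x3 intrinsics, pixels), "rvec" (rotation vector, rad) and "tvec" (3), from world to camera coordinates, as OpenCV has them. Camera axes: x right, y down, z forward; pixel columns grow to the right and rows downward; lengths in mm; the calibration is good to about 2 mm. A picture is of the moment at which its call begins. camera_info takes no time and is no camera call.
A pose or a line that the arm cannot do raises ctrl.IKError and nothing moves.
- job.finish_job(): hands the job in; it is judged then, once.
Trained networks look in the newest picture that a camera, given by its name, has taken for a name from the list of things; names that differ only in an ending like _2 or _b are one class to them, and where a whole thing is asked for, a point or a joint stands for the part that bears it (a point fixed in the world has none). Each returns a list of dicts, best first, with "p" (0 to 1); they miss things now and then, are a little off and sometimes report something else, mostly with a low value. They report only what shows in the picture. A call takes as long as a camera call. They do not tell look-alikes from the thing itself.
- spotter.find_in(camera, thing): "uv" ([column, row] in pixels, amid what is visible of it).
- spotter.pinpoint(camera, thing): "uv" ([column, row] in pixels: a listed point, or the origin of a listed thing).
Readings, each from a call of its own:
- telemetry.current_t(): time.
- telemetry.current_joint_pos(): joint angles.
- telemetry.current_dq(): joint speeds.
- telemetry.current_effort(): joint torques, N m.
- telemetry.current_tcp_pos(): TCP position.
- telemetry.current_ee_rot(): TCP orientation.
- telemetry.current_force(): force on the tool from outside, world axes, zero at the start.
- telemetry.current_torque(): the same for the moment, N m.
- telemetry.current_finger_gap(): finger opening in mm.
- telemetry.current_grasp_force(): force on a finger pad.
Only numpy, scipy, OpenCV 4.12 (cv2) and the standard library are available. Lean on these libraries where they do the work, as an engineer would, in place of code of your own. Each camera call takes 0.05 s, during which the arm holds its last target. There are 200 camera calls.

## Working session

There is one attempt and no reset: what is moved stays moved. The work goes in short steps, each a Python script; the robot and the scene stay as the last script left them, time stands still between calls to the robot, and variables do not carry over. Pictures are saved under pics/ and viewed, at most 10 in all, crops included, and the job is handed in when it is done.

```bash
ls; mkdir -p pics; cat > h.py <<'E'
import numpy as np, cv2
from bench import ctrl, read_camera, camera_info, job, spotter, telemetry
def ray(cam,uv,z):
    c=camera_info(cam);K=np.array(c["intrinsics"],float);R=cv2.Rodrigues(np.array(c["rvec"],float))[0];t=np.array(c["tvec"],float).ravel()
    d=R.T@np.linalg.inv(K)@np.array([uv[0],uv[1],1.]);o=-R.T@t
    return o+d*(z-o[2])/d[2]
def proj(cam,p):
    c=camera_info(cam)
    return cv2.projectPoints(np.array([p],float),np.array(c["rvec"],float),np.array(c["tvec"],float),np.array(c["intrinsics"],float),None)[0].ravel()
E
python3 - <<'E'
from h import *
ims=[]
for c in("scene","top"):
    im=read_camera(c);cv2.imwrite(f"pics/{c}0.png",im)
    for n,z in(("foot",0),("dial_top",90),("dial_grip",75),("roller",50),("nose",45),("channel_a_mid",20),("magnet_mid",9),("spanner_grip",4)):
        for d in spotter.pinpoint(c,n)[:4]: print(c,n,round(d["p"],2),np.round(d["uv"]),ray(c,d["uv"],z).round())
print(telemetry.current_t())
E
```

```text
pics
scene foot 0.86 [263. 258.] [554.   2.   0.]
scene foot 0.76 [337. 206.] [316. 221.   0.]
scene foot 0.66 [374. 326.] [775. 212.   0.]
scene dial_top 0.72 [264. 221.] [536.   7.  90.]
scene dial_top 0.7 [344. 169.] [259. 243.  90.]
scene dial_grip 0.74 [382. 284.] [739. 225.  75.]
scene dial_grip 0.72 [340. 175.] [267. 229.  75.]
scene dial_grip 0.7 [266. 229.] [546.  11.  75.]
scene roller 0.85 [346. 194.] [336. 238.  50.]
scene roller 0.8 [270. 245.] [572.  19.  50.]
scene roller 0.66 [381. 314.] [795. 213.  50.]
scene roller 0.55 [268. 229.] [509.  16.  50.]
scene nose 0.87 [379. 272.] [669. 243.  45.]
scene nose 0.85 [328. 175.] [206. 206.  45.]
scene nose 0.56 [266. 226.] [488.  11.  45.]
scene channel_a_mid 0.67 [199. 256.] [ 568. -143.   20.]
scene magnet_mid 0.91 [263. 291.] [678.   1.   9.]
scene spanner_grip 0.77 [250. 224.] [414. -29.   4.]
top foot 0.9 [199. 297.] [322. 229.   0.]
top foot 0.88 [293. 199.] [547.  16.   0.]
top foot 0.85 [208. 109.] [766. 219.   0.]
top foot 0.72 [294. 221.] [495.  14.   0.]
top dial_top 0.93 [193. 297.] [322. 228.  90.]
top dial_top 0.74 [297. 189.] [551.  10.  90.]
top dial_top 0.62 [200.  93.] [771. 225.  90.]
top dial_grip 0.81 [290. 194.] [543.  24.  75.]
top dial_grip 0.64 [199. 302.] [312. 218.  75.]
top dial_grip 0.57 [205.  92.] [778. 217.  75.]
top dial_grip 0.35 [220. 195.] [542. 178.  75.]
top roller 0.84 [208.  78.] [822. 213.  50.]
top roller 0.7 [295. 181.] [577.  12.  50.]
top roller 0.68 [191. 281.] [357. 240.  50.]
top nose 0.84 [208. 330.] [252. 200.  45.]
top nose 0.77 [297. 220.] [491.   9.  45.]
top nose 0.68 [200. 127.] [706. 231.  45.]
top nose 0.45 [297. 138.] [680.   8.  45.]
top channel_a_mid 0.58 [360. 191.] [ 561. -137.   20.]
top magnet_mid 0.88 [299. 137.] [694.   2.   9.]
top magnet_mid 0.72 [363. 191.] [ 563. -145.    9.]
top spanner_grip 0.58 [315. 264.] [397. -33.   4.]
0.9
```

View pics/top0.png

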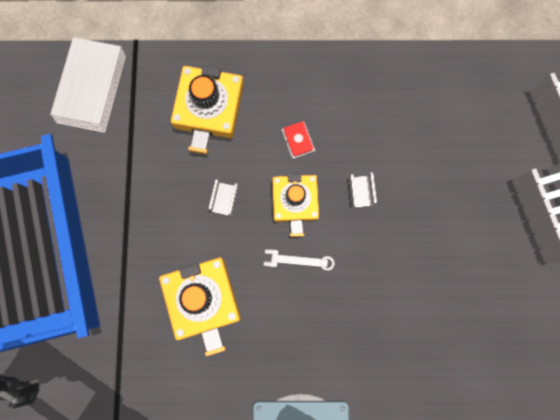

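View pics/scene0.png

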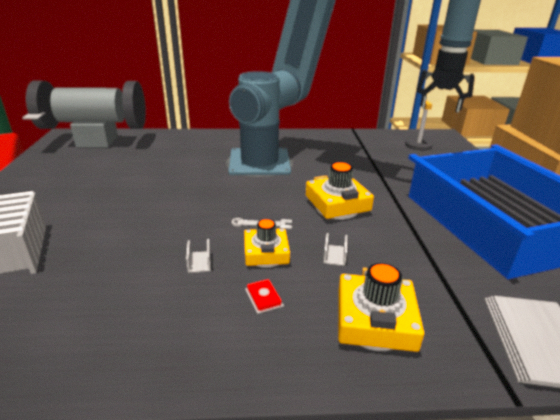

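Three yellow blocks look like the target. In the top view they are at (207,100), (199,298) and (295,198). The one at (295,198), between the channels, is the smallest. I'll confirm that with sizes and an enlarged crop.

```bash
python3 - <<'E'
from h import *
for c,zs in(("top",(45,90)),("scene",(45,90))):
    im=cv2.imread(f"pics/{c}0.png");h=cv2.cvtColor(im,cv2.COLOR_BGR2HSV)
    m=cv2.inRange(h,(6,190,120),(14,255,255));n,_,s,ce=cv2.connectedComponentsWithStats(m)
    for i in range(1,n):
        if s[i,4]>60: print(c,"orange",s[i],ce[i].round(1),ray(c,ce[i],90).round(1))
im=cv2.imread("pics/top0.png");h=cv2.cvtColor(im,cv2.COLOR_BGR2HSV)
m=cv2.inRange(h,(18,150,100),(32,255,255));m=cv2.morphologyEx(m,cv2.MORPH_CLOSE,np.ones((5,5)))
for k in cv2.findContours(m,0,2)[0]:
    if cv2.contourArea(k)>800:
        b=cv2.boxPoints(cv2.minAreaRect(k));P=np.array([ray("top",q,45)[:2] for q in b]);print(P.round(),np.linalg.norm(P-np.roll(P,1,0),axis=1).round())
a=cv2.resize(cv2.imread("pics/top0.png")[160:250,250:340],(400,400),interpolation=2)
b=cv2.resize(cv2.imread("pics/scene0.png")[205:275,230:300],(400,400),interpolation=2)
cv2.imwrite("pics/crop.png",np.hstack([a,b]))
for n in("force","torque"):
    print(np.array([getattr(telemetry,"current_"+n)() for _ in range(5)]).round(3))
print(telemetry.current_effort())
# wrist plan
for yaw in (-2.9,-1.5,0,1.5,2.9):
    R=cv2.Rodrigues(np.array([0,0,yaw]))[0]@np.diag([1.,-1,-1]);print(yaw,ctrl.solve_ik([545,10,150],cv2.Rodrigues(R)[0].ravel()))
print(telemetry.current_ee_rot())
E
```

```text
scene orange [332 162  19  10  75] [340.8 166.4] [239.8 236.2  90. ]
scene orange [370 264  29  19 129] [384.1 273.3] [727.5 230.4  90. ]
[[367. 317.]
 [410. 174.]
 [272. 130.]
 [231. 270.]] [144. 149. 145. 146.]
[[589.  65.]
 [594. -36.]
 [491. -39.]
 [487.  61.]] [102. 101. 102. 100.]
[[707. 301.]
 [862. 278.]
 [830. 130.]
 [677. 157.]] [147. 157. 151. 156.]
[[0.506 0.232 1.007]
 [0.506 0.232 1.007]
 [0.506 0.232 1.007]
 [0.506 0.232 1.007]
 [0.506 0.232 1.007]]
[[ 0.046 -0.006 -0.   ]
 [ 0.046 -0.006 -0.   ]
 [ 0.046 -0.006 -0.   ]
 [ 0.046 -0.006 -0.   ]
 [ 0.046 -0.006 -0.   ]]
[-2.01806242e-04 -4.45900190e+01 -2.90896082e+01 -2.20119596e-04
  6.18647100e-04 -2.41189520e-05]
-2.9 [-1.86348436e-01  3.18156687e-01  1.66291797e+00 -4.44089210e-16
  1.16051800e+00 -1.99873742e+00]
-1.5 [-1.86348436e-01  3.18156687e-01  1.66291797e+00 -4.44089210e-16
  1.16051800e+00  2.88444789e+00]Traceback (most recent call last):
  File "<stdin>", line 20, in <module>
cv2.error: OpenCV(4.12.0) /io/opencv/modules/calib3d/src/calibration_base.cpp:151: error: (-210:Unsupported format or combination of formats) The matrices must have 32f or 64f data type in function 'Rodrigues'
```

View pics/crop.png

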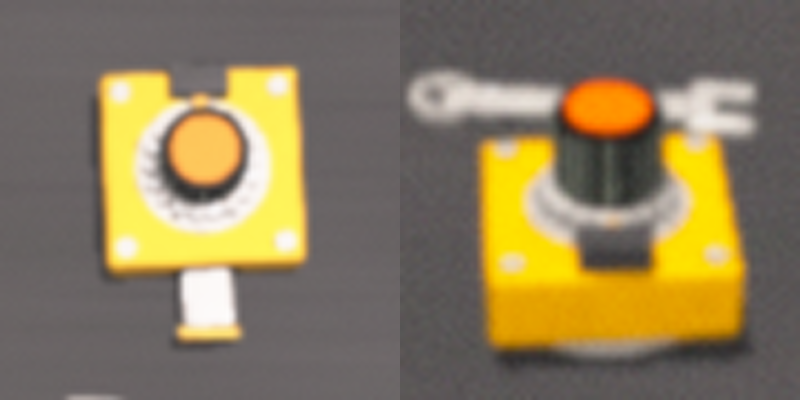

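The crop confirms it: about 100 mm square, against about 147 mm for the other two. Its dial top is at (296,193) in the top view and (266,224) in the scene view. Next I move above it with the wrist wound back.

```bash
python3 - <<'E'
from h import *
print(ray("top",(295.9,193.3),90),ray("scene",(266.2,223.7),90))
# triangulate
A=[];
def od(cam,uv):
    p=ray(cam,uv,0);q=ray(cam,uv,90);d=(p-q)/np.linalg.norm(p-q);return q,d
M=np.zeros((3,3));b=np.zeros(3)
for c,uv in(("top",(295.9,193.3)),("scene",(266.2,223.7))):
    q,d=od(c,uv);P=np.eye(3)-np.outer(d,d);M+=P;b+=P@q
print("tri",np.linalg.solve(M,b))
g=(ray("top",(295.9,193.3),90)+0)[:2]
q=np.array(ctrl.solve_ik([g[0],g[1],150],np.array([np.pi,0,0])));q[5]=-2.9
print(q,telemetry.current_joint_pos())
ctrl.move_joints(q.tolist())
print(telemetry.current_tcp_pos(),telemetry.current_ee_rot(),telemetry.current_force(),telemetry.current_torque(),telemetry.current_t())
im=read_camera("scene");im2=read_camera("top")
a=cv2.resize(im[120:300,180:360],(400,400),interpolation=2);b=cv2.resize(im2[130:260,230:360],(400,400),interpolation=2)
cv2.imwrite("pics/above.png",np.hstack([a,b]))
E
```

```text
[542.07325851  12.15410604  90.        ] [546.41831754  10.42774763  90.        ]
tri [542.53314055  11.30794441  87.4883459 ]
[-1.83380923e-01  3.13331450e-01  1.66992919e+00 -4.44089210e-16
  1.15833201e+00 -2.90000000e+00] [ 1.01518129e+00  2.58533660e-01  1.53498306e+00  3.61132312e-05
  1.34800302e+00 -2.02777922e-01]
[542.1010637   12.71741428 150.11233153] [-1.70336404e+00  2.63943202e+00  4.63029261e-05] [-0.07125524 -0.02302621 -0.07084439] [-0.0262032  -0.02531939 -0.00748667] 3.2
```

View pics/above.png

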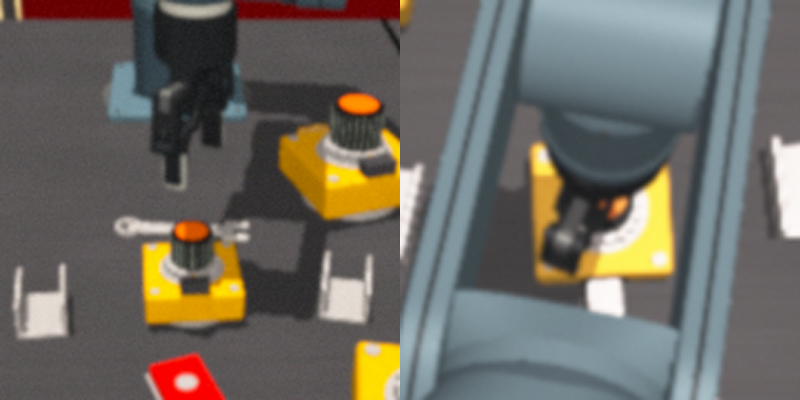

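The gripper hovers over the small block's dial, at about (190,230) in the left crop. The estimates agree on roughly (542,12), so I descend and grip gently.

```bash
python3 - <<'E'
from h import *
def st(s): print(s,np.round(telemetry.current_tcp_pos(),1),np.round(telemetry.current_force(),2),np.round(telemetry.current_torque(),3),round(telemetry.current_finger_gap(),1),round(telemetry.current_grasp_force(),1),telemetry.current_t())
ctrl.move_l([542.2,12,66],v=100);st("down")
ctrl.gripper_to(56);st("56")
ctrl.gripper_to(40,grip_force=20);st("grip")
ctrl.sleep(.3);st("hold")
R=cv2.Rodrigues(np.array(telemetry.current_ee_rot()))[0];print("closing dir",R[:,1].round(3), telemetry.current_joint_pos())
E
```

```text
down [542.7  11.9  66.5] [-0.03 -0.23  0.53] [ 0.048  0.039 -0.052] 85.9 0.0 4.2917
56 [542.3  12.   66.3] [ 0.65  0.62 -0.62] [0.036 0.023 0.017] 56.1 0.0 4.7
grip [545.6  10.7  67.4] [ 5.83 -2.94  1.3 ] [-0.493 -0.803 -0.039] 43.3 23.1 4.95
hold [545.6  10.7  67.5] [ 5.88 -3.58  1.7 ] [-0.462 -0.861  0.012] 43.2 23.1 5.25
closing dir [-0.911  0.413 -0.007] [-1.84387419e-01  4.11809134e-01  1.75774049e+00 -9.04652127e-04
  9.64585509e-01 -2.90016863e+00]
```

The arm yielded 3.6 mm along the closing line, so the dial axis is near (546,10.4), which agrees with the scene view. I'll re-centre and grip again.

```bash
cat >> h.py <<'E'
def st(s): print(s,np.round(telemetry.current_tcp_pos(),1),np.round(telemetry.current_force(),2),np.round(telemetry.current_torque(),3),round(telemetry.current_finger_gap(),1),round(telemetry.current_grasp_force(),1),telemetry.current_t())
def tz(n=4,dt=.02):
    v=[]
    for _ in range(n): ctrl.sleep(dt);v.append(telemetry.current_torque()[2])
    return np.mean(v)
E
python3 - <<'E'
from h import *
ctrl.gripper_to(56)
ctrl.move_l([546,10.4,66],v=60);st("c");print(tz(10))
v=[]
for _ in range(20): ctrl.sleep(.01);v.append(telemetry.current_torque()[2])
print("std",np.std(v))
ctrl.gripper_to(40,grip_force=25);ctrl.sleep(.2);st("grip");print(tz(10))
q0=np.array(telemetry.current_joint_pos());print(q0)
E
```

```text
c [546.1  10.4  65.9] [1.53 0.95 0.3 ] [0.016 0.01  0.061] 56.2 0.0 5.7833
0.015377174820497844
std 0.024872154621758104
grip [545.8  10.5  66.2] [-1.8   1.31  4.12] [0.11  0.421 0.024] 43.2 25.4 6.5667
0.0037845910470486813
[-1.85184279e-01  4.17666032e-01  1.75191360e+00  7.09172700e-05
  9.72314964e-01 -2.90189853e+00]
```

```bash
python3 - <<'E'
from h import *
q=np.array(ctrl.solve_ik([546,10.4,66],telemetry.current_ee_rot()));print(q[5])
q[5]=-2.9;L=[];t0=telemetry.current_t()
for i in range(1,73):
    q[5]=-2.9+np.radians(3*i)
    ctrl.move_joints(q.tolist());m=tz(4,.02);L.append((3*i,round(m,3)))
    if abs(m)>.21:
        m2=tz(6,.02);L.append(("re",round(m2,3)))
        if abs(m2)>.2: break
    if telemetry.current_t()-t0>30: L.append("time");break
print(L);st("end");print(q[5],telemetry.current_joint_pos()[5],tz(10))
E
```

```text
-2.902019797122694
[(3, np.float64(0.069)), (6, np.float64(0.04)), (9, np.float64(0.029)), (12, np.float64(0.001)), (15, np.float64(0.012)), (18, np.float64(-0.016)), (21, np.float64(0.024)), (24, np.float64(0.05)), (27, np.float64(0.017)), (30, np.float64(0.005)), (33, np.float64(-0.024)), (36, np.float64(-0.022)), (39, np.float64(-0.021)), (42, np.float64(0.071)), (45, np.float64(0.045)), (48, np.float64(0.014)), (51, np.float64(-0.005)), (54, np.float64(0.015)), (57, np.float64(-0.032)), (60, np.float64(-0.009)), (63, np.float64(0.096)), (66, np.float64(0.023)), (69, np.float64(0.017)), (72, np.float64(0.02)), (75, np.float64(-0.018)), (78, np.float64(-0.01)), (81, np.float64(0.039)), (84, np.float64(0.059)), (87, np.float64(0.029)), (90, np.float64(0.042)), (93, np.float64(0.006)), (96, np.float64(-0.029)), (99, np.float64(-0.02)), (102, np.float64(0.078)), (105, np.float64(0.201)), (108, np.float64(0.395)), ('re', np.float64(0.378))]
end [546.    9.6  66.2] [-3.11 -2.76  5.73] [-0.415  0.502  0.378] 42.9 25.6 18.2333
-1.015044407846124 -1.0181356979166387 0.3997598910200867
```

The stop is clear at about 101° (5 clicks in), and the torque pattern repeats every 20° with no slip. Notch zero is at 100°, so the fourth notch back is at 20°. I'll turn back while logging torque.

```bash
python3 - <<'E'
from h import *
q=np.array(ctrl.solve_ik([546,10.4,66],telemetry.current_ee_rot()));L=[]
for a in list(range(105,20,-3))+[20]:
    q[5]=-2.9+np.radians(a)
    ctrl.move_joints(q.tolist());m=tz(4,.02);L.append((a,float(round(m,3))))
    if abs(m)>.3 and a<99: print("high");break
print(L);st("end");print(telemetry.current_joint_pos()[5],tz(15))
E
```

```text
[(105, 0.198), (102, 0.004), (99, -0.019), (96, -0.008), (93, -0.023), (90, -0.024), (87, -0.005), (84, -0.009), (81, 0.001), (78, -0.108), (75, -0.037), (72, -0.038), (69, 0.019), (66, 0.021), (63, 0.018), (60, 0.01), (57, -0.077), (54, -0.033), (51, -0.014), (48, -0.001), (45, 0.005), (42, 0.015), (39, -0.044), (36, -0.054), (33, -0.025), (30, -0.028), (27, 0.017), (24, 0.0), (21, -0.0), (20, 0.013)]
end [546.   10.4  66.2] [-2.23  0.44  5.89] [0.084 0.465 0.038] 43.1 25.6 27.9
-2.5533584603197146 -0.01186178566870012
```

The return ran from 100° to 20°, which is four notches. Torque is about 0 now. It never went above 0.11 on the way back, while 0.39 had held at the stop, and readings at 105° match both ways, so nothing slipped. I'll release, retreat and look.

```bash
python3 - <<'E'
from h import *
ctrl.gripper_to(56);ctrl.sleep(.2);st("open");ctrl.gripper_to(80)
ctrl.move_l([546,10.4,170],v=120)
ctrl.move_joints([1.015,0.259,1.535,0,1.348,-0.9]);ctrl.sleep(.3);st("away")
im=read_camera("top");cv2.imwrite("pics/after.png",np.hstack([cv2.resize(i[100:290,190:380],(400,400)) for i in(cv2.imread("pics/top0.png"),im)]))
E
```

```text
open [546.   10.4  65.9] [-0.32  1.27 -0.65] [0.034 0.011 0.032] 56.0 0.0 28.6333
away [190.6 515.9 231.1] [0.47 0.15 0.46] [-0.018  0.01  -0.006] 80.4 0.0 32.5417
```

View pics/after.png

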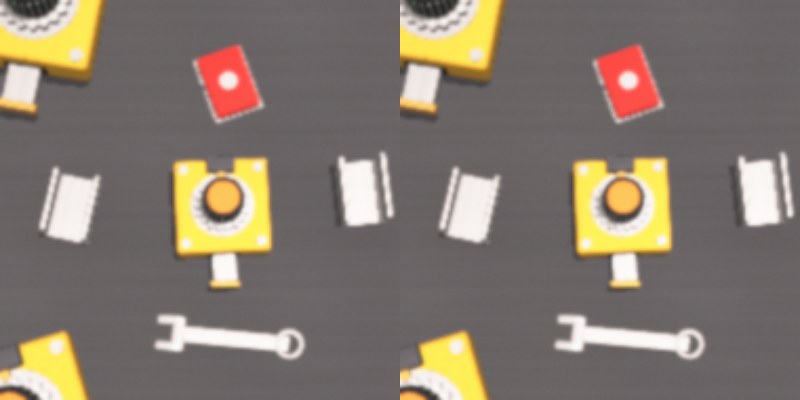

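The before and after crops match: the block is square at (222,205), and the magnet, channels and spanner have not moved. I'm handing in.

```bash
python3 -c "
from h import *
print(job.finish_job())"
```

```text
the job is handed in; nothing more can be done
None
```

I turned the dial in to its stop (felt at about 0.39 N m), backed it off 80° (four clicks) and let go; the block and the other things look unmoved in the after picture, and the job is handed in, but no verdict came back and the gap itself was not read.

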